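Open the jam jar in the breakfast caddy

TASK

Lift the stoneware cover plate by its knob off the two pins of the oak caddy, lay it gently, knob up, on the middle of the empty marble slab and let go of it. Then unscrew the tight steel cap of the jar standing in the caddy (anticlockwise seen from above; the caddy's square socket keeps the jar from turning): stop turning as soon as it comes free, raise it without lifting the jar out of its socket, and finish while still holding the cap level, centred just above the open jar, a finger's breadth or two clear of its mouth. Leave the other things on the table where they are.

Things in the scene. Friction and masses are not known exactly. Their poses are not given: they have to be found in the camera images.
- caddy: Oak caddy, fixed; origin at the centre of its underside. Base 110 (x) by 228 (y) by 10 mm. At y = +-107 mm an upright cheek 14 mm thick, 110 mm wide, reaches z = 100 mm; a steel pin 8 mm thick stands in the middle of its top, up to z = 112 mm. Between them a square socket, 66 mm inside, floor at z = 10, walls to z = 34 mm, holds the jar and keeps it from turning. Front and back are open.
- knob (a point): Mushroom knob in the middle of the cover plate's top: round, 31 mm tall, 34 mm wide at its thickest, 24 mm at its foot. This point is on its axis, 27 mm above the plate's underside, 19 mm above its top face and 12 mm below the knob's top. Axes as for the cover, z up out of the knob.
- cover: White stoneware cover plate, loose, about 0.35 kg, lying on the caddy's cheeks over the pins, above the jar: 100 (x) by 228 (y) by 8 mm, with two 12 mm through holes at y = +-107 mm for the pins. Origin at the centre of its underside.
- slab_top (a point): Grey-white marble slab fixed flat on the table, on the other side from the caddy: 160 mm (its x) by 270 mm (its y) by 15 mm thick. This point is at the centre of its top face. It starts empty.
- slab: The same slab; origin at the centre of its underside.
- jar_mouth (a point): Centre of the rim of the jar's round neck, 77 mm above the jar's underside; z up. A springy seal on the rim presses the closed cap up with about 14 N.
- cap_center (a point): Centre, half-way up, of the round steel twist-off cap on the jar: 60 mm in diameter, 18 mm tall, 40 g. z up along its axis. While closed this point is 83 mm above the table, 4 mm below the jar's rim point, 23 mm above the jar's shoulders. Once free it lifts straight off; its lower rim clears the jar when it has risen by 18 mm.
- cap: The same cap; origin at the centre of its lower rim. Its x axis starts 4 to 14 degrees clockwise of the jar's. Turning it takes about 0.5 to 1 N m. After 45 to 56 degrees anticlockwise (seen from above) its three lugs leave the ledges on the neck and it springs up about 2 mm; at 80 to 91 degrees they run against the next ledges. Before it is free, lifting it lifts the jar.
- jar: Square amber glass jar, 64 by 64 mm and 50 mm tall up to its shoulders, with a round neck above, loose, about 0.4 kg, standing in the caddy's socket under the cover plate. The socket keeps it from turning, nothing holds it down. Origin at the centre of its underside.
- butter_dish: Bystander: white stoneware butter dish with a knob, 125 x 200 mm, 92 mm tall, at the far side.
- mug: Bystander: white mug, 80 mm wide, 90 mm tall, between caddy and slab on the near side.
- salt: Bystander: white salt shaker, 40 mm wide, 80 mm tall, between caddy and slab.
- egg_cup: Bystander: white egg cup, 48 mm wide, 50 mm tall, between caddy and slab.
- pepper: Bystander: dark wooden pepper mill, 52 mm wide, 147 mm tall, beyond caddy and slab.
- spare_jar: Bystander: second jar of the same kind with its cap, standing on the bare table at the far side; not to be opened.
- spoon: Bystander: steel spoon, 160 mm long, lying at the left.
- bowl: Bystander: white bowl, 150 mm wide, 60 mm tall, at the right.
Not all that is in view belongs to the job. What is shaped like the cover but orange or turquoise is not meant.

How it is judged:
By the outcome, as a careful person would: the job done as asked, in the order asked, and still so for the second after the job is handed in, while the arm keeps its last pose, push and grip.
It also fails if it takes over 54 s, if anything falls off the work surface, if the arm or the gripper's body presses on something with over 40 N, if the wrist force passes 120 N, or if a joint passes its speed limit or range.

ROBOT

A 6-joint arm with a two-finger parallel gripper is mounted at the origin on the work surface. World frame = base frame: x ahead of the robot, y to its left, z up, the work surface at z = 0. Lengths are in m, angles in rad, forces in N, time in s.
With the tool pointing down it reaches from about 0.375 to 0.9 m from the base axis. Payload 3.1 kg.
Tool frame: the origin (TCP) lies at the very end of the fingers, on their centre line; the grasp point (between the pads) lies 19 mm behind it; z points along the fingers, y is the direction in which the jaws open and shut (so a half turn about z gives the same grasp; the last joint's range is limited). The gripper opens to 87 mm and grips with 3 to 60 N. Pads are 19 mm wide; open, the fingers measure 117 mm over their backs; the gripper's body (75 mm by 190 mm) begins 51 mm behind the grasp point.
Start: joints at [-1.333, 0.527, 1.433, -0, 1.181, -0.178], TCP at [0.252, -0.572, 0.223] pointing down, gripper open.
Joint ranges: [-3.08, 3.08], [-0.75, 2.2], [0.22, 2.44], [-1.43, 4.57], [0, 2.65], [-2.85, 2.85]. Speed limits (rad/s): [2.79, 2.79, 3.14, 3.14, 3.14, 3.14].

INTERFACE

Orientations are given as a unit quaternion [x, y, z, w].
In Python, from rig import robot gives the robot as it stands.
- The arm moves only by the tool arm_command, never from a script. Its argument "targets" is a list of rows, each a list of 5 numbers: the shift along the tool's x, y, z in cm, then the turn about the tool's z in rad, then the finger opening in cm, from 0 to 8.7. In form: [[dx, dy, dz, spin, hand], ...]. A call has 1 to 5 rows; each row is the pose to reach, as a shift and turn from the pose commanded when the call began, along the tool's axes at that moment; what a row does not reach only later rows make up. A row lasts 1/8 s, in which the tool goes at most 62.5 mm and 10.7 degrees, less where a joint would pass 70% of its speed; a pose out of reach is approached as far as the arm can. A call with a gripper value outside its range is refused whole. The fingers move at their own pace and stop on an object; "newtons" is the grip in N (left out, the last holds). Time passes only in rows, so rows that repeat a pose let the fingers close. It gives the time, the measured TCP pose, the force and the opening at its end, in the units of the state.
- robot.get_obs(): the state, without advancing time (a new reading comes with each control period).
- robot.camera(name): name is "side" or "top"; returns (picture, depth): 420x560x3 uint8, red, green, blue; 420x560 float32, m along the optical axis (not along the pixel's ray), 0 where there is no reading.
- robot.camera_model(name): a dict with "mtx" (3x3 intrinsics, pixels), "k1" (the pictures are not rectified: a ray, as slopes to the right and down, at radius r is drawn at 1 + k1 r^2 times it, then the intrinsics apply), "extrinsics" (4x4, takes a point from world to camera coordinates). Camera axes: x right, y up, looking along -z (the intrinsics and any distortion apply to the point x, -y, -z); pixel columns grow to the right and rows downward; lengths in m; the calibration is good to about 2 mm. A picture is of the moment at which its call begins. camera_model takes no time and is no camera call.
- robot.hand_in(): hands the job in, once; it reports no verdict.
The state is a dict: "time": time; "q": joint angles; "joint_velocities": joint speeds; "joint_torque": joint torques, N m; "position": TCP position; "tool_rot": TCP orientation; "ft_force": force on the tool from outside, world axes, zero at the start; "moment": the same for the moment, N m; "grip_width": finger opening in m.
Only numpy, scipy, OpenCV 4.12 (cv2) and the standard library are available. Lean on these libraries where they do the work, as an engineer would, in place of code of your own. Each camera call takes 0.05 s, during which the arm holds its last target.

## Working session

There is one attempt and no reset: what is moved stays moved. The work goes in short steps, Python scripts to look and compute and a tool call to move; the robot and the scene stay as the last step left them, time stands still between calls to the robot, and variables do not carry over. Pictures are saved under pics/ and viewed, and the job is handed in when it is done.

Besides the shell and the picture viewer there is one more tool, called after "Call:" as name(argument=value, ...), one argument or row to a line, values as JSON. arm_command: Moves the arm, as the interface text tells. Its arguments: {"type":"object","properties":{"targets":{"type":"array","items":{"type":"array","items":{"type":"number"}}},"newtons":{"type":"number"}},"required":["targets"]}

```bash
ls; mkdir -p pics; python3 - <<'E'
from rig import robot
import cv2,numpy as np
print(robot.get_obs())
for n in ("side","top"):
    p,d=robot.camera(n); m=robot.camera_model(n); print(n,m)
    np.savez(f"{n}0.npz",p=p,d=d,**m)
    cv2.imwrite(f"pics/{n}0.png",cv2.cvtColor(p,cv2.COLOR_RGB2BGR))
E
```

```text
pics
{'time': 0.0, 'q': array([-1.33349825e+00,  5.28459225e-01,  1.43388278e+00, -1.27936078e-06,
        1.18136504e+00, -1.78509747e-01]), 'joint_velocities': array([-0.00082815,  0.00102637, -0.00046958, -0.00046951,  0.00092784,
        0.00082518]), 'joint_torque': array([ 2.09993250e-04, -4.40044534e+01, -1.76594424e+01,  6.32050401e-02,
        5.83366491e-02, -1.55919538e-04]), 'position': array([ 0.2523063 , -0.57103008,  0.22158209]), 'tool_rot': array([ 9.78465119e-01,  2.06409527e-01, -3.16622321e-05, -1.05672336e-03]), 'ft_force': array([ 0.32648701,  0.32058494, -0.1212959 ]), 'moment': array([-0.02131192,  0.01017368,  0.0153745 ]), 'grip_width': 0.08716291255552176}
side {'mtx': array([[527.26141909,   0.        , 284.92920123],
       [  0.        , 527.26141909, 209.31545242],
       [  0.        ,   0.        ,   1.        ]]), 'k1': -0.20541787743115422, 'extrinsics': array([[ 6.89272143e-01, -7.24502436e-01, -3.64644338e-04,
        -3.77657778e-01],
       [ 3.90120964e-01,  3.70726398e-01,  8.42833062e-01,
        -2.78885336e-01],
       [-6.10499423e-01, -5.81083607e-01,  5.38174968e-01,
        -1.32336127e+00],
       [ 0.00000000e+00,  0.00000000e+00,  0.00000000e+00,
         1.00000000e+00]])}
top {'mtx': array([[461.82266681,   0.        , 278.68286161],
       [  0.        , 461.82266681, 209.3459718 ],
       [  0.        ,   0.        ,   1.        ]]), 'k1': -0.14766195536219603, 'extrinsics': array([[-0.02328736, -0.99952515,  0.02017866, -0.03742839],
       [ 0.98017495, -0.01885471,  0.19723482, -0.54824494],
       [-0.1967607 ,  0.0243717 ,  0.98014858, -1.21121362],
       [ 0.        ,  0.        ,  0.        ,  1.        ]])}
```

View pics/side0.png

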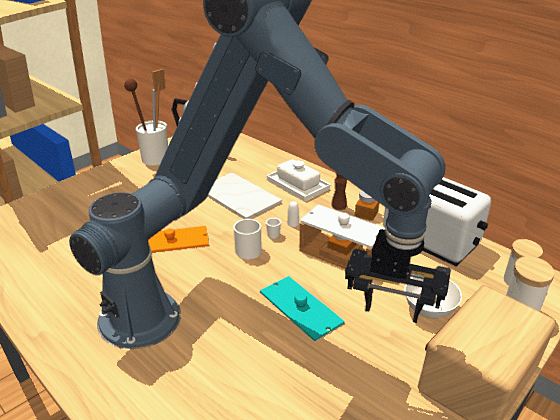

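View pics/top0.png

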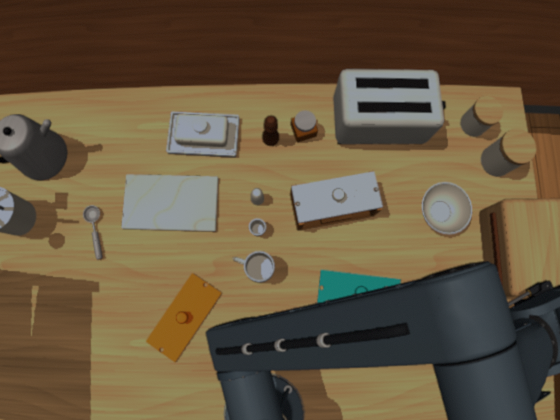

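Candidates in the top view are the white plate on the caddy (337,199), the orange plate (185,317), the turquoise plate (360,288) and the knobbed butter dish (202,130). Only the white plate lies on oak cheeks over pins. I'll measure it next and check it in a crop.

```bash
cat > h.py <<'E'
import numpy as np,cv2
def K(m): return m['mtx'],np.array([float(m['k1']),0,0,0,0])
def ray(m,uv):
    mtx,dist=K(m)
    p=cv2.undistortPoints(np.array(uv,float).reshape(-1,1,2),mtx,dist)[:,0]
    d=np.c_[p[:,0],-p[:,1],-np.ones(len(p))]
    E=m['extrinsics'];R=E[:3,:3];return -R.T@E[:3,3], d@R
def onz(m,uv,z):
    c,d=ray(m,uv); return c+d*((z-c[2])/d[:,2])[:,None]
def proj(m,P):
    E=m['extrinsics'];q=np.array(P,float).reshape(-1,3)@E[:3,:3].T+E[:3,3]
    mtx,dist=K(m)
    return cv2.projectPoints((q*[1,-1,-1]).reshape(-1,1,3),np.zeros(3),np.zeros(3),mtx,dist)[0][:,0]
def cloud(m,d):
    H,W=d.shape;v,u=np.mgrid[:H,:W];c,r=ray(m,np.c_[u.ravel(),v.ravel()])
    return (c+r*d.ravel()[:,None]).reshape(H,W,3)
E
python3 - <<'E'
from h import *
t=np.load('top0.npz');s=np.load('side0.npz')
big=cv2.resize(cv2.cvtColor(t['p'],cv2.COLOR_RGB2BGR)[160:250,100:400],None,fx=2.6,fy=2.6,interpolation=cv2.INTER_CUBIC)
b2=cv2.resize(cv2.cvtColor(s['p'],cv2.COLOR_RGB2BGR)[190:270,280:400],None,fx=4,fy=4,interpolation=cv2.INTER_CUBIC)
im=np.zeros((big.shape[0]+b2.shape[0],800,3),np.uint8);im[:big.shape[0],:big.shape[1]]=big;im[big.shape[0]:,:b2.shape[1]]=b2
cv2.imwrite('pics/crop0.png',im)
X=cloud(t,t['d'])
def rep(n,u0,u1,v0,v1,z0,z1,dd=X):
    S=X[v0:v1,u0:u1];mk=(S[...,2]>z0)&(S[...,2]<z1)&(t['d'][v0:v1,u0:u1]>0)
    P=S[mk];r=cv2.minAreaRect((P[:,:2]*1000).astype(np.float32));print(n,len(P),'medz',np.median(P[:,2]),r)
    return mk
rep('cover',285,390,165,232,.097,.116)
rep('knob',285,390,165,232,.120,.16)
rep('slab',115,225,168,236,.008,.025)
for n,u0,u1,v0,v1 in (('mug',235,278,248,288),('salt',248,266,185,208),('egg',246,270,216,240),('pepper',255,285,110,150)):
    rep(n,u0,u1,v0,v1,.03,.2)
# colour contours
g=t['p'].astype(int);
for n,(u0,u1,v0,v1),z in (('cover',(285,390,165,232),.108),('slab',(115,225,168,236),.015)):
    S=t['p'][v0:v1,u0:u1];h=cv2.cvtColor(S,cv2.COLOR_RGB2HSV);mk=((h[...,1]<70)&(h[...,2]>90)).astype(np.uint8)
    c=max(cv2.findContours(mk,0,cv2.CHAIN_APPROX_NONE)[0],key=cv2.contourArea)[:,0]+[u0,v0]
    P=onz(t,c,z);r=cv2.minAreaRect((P[:,:2]*1000).astype(np.float32));print('col',n,r)
E
```

```text
cover 3055 medz 0.10747872595701646 ((568.8795166015625, -202.39175415039062), (109.98104858398438, 228.69094848632812), 9.51179313659668)
knob 128 medz 0.13704842149892216 ((568.29296875, -202.74783325195312), (29.952917098999023, 32.11353302001953), 0.19830746948719025)
slab 5123 medz 0.01493618448697398 ((580.0078125, 251.68399047851562), (292.5181579589844, 167.7525177001953), 87.38558959960938)
mug 282 medz 0.0857390177923324 ((388.75146484375, 17.71035385131836), (80.35506439208984, 98.43440246582031), 12.663582801818848)
salt 154 medz 0.07187956047869737 ((587.619140625, 11.515373229980469), (32.10238265991211, 31.478757858276367), 49.15043640136719)
egg 108 medz 0.048073832193275434 ((501.8547058105469, 11.139601707458496), (43.86761474609375, 47.95283508300781), 89.74168395996094)
pepper 358 medz 0.10526430200722203 ((770.7540893554688, -30.158954620361328), (40.91657257080078, 42.112823486328125), 30.33878517150879)
col cover ((569.654541015625, -202.72731018066406), (103.7426986694336, 231.73866271972656), 9.45337963104248)
col slab ((582.980224609375, 261.1417236328125), (271.4006042480469, 161.239990234375), 87.43315124511719)
```

View pics/crop0.png

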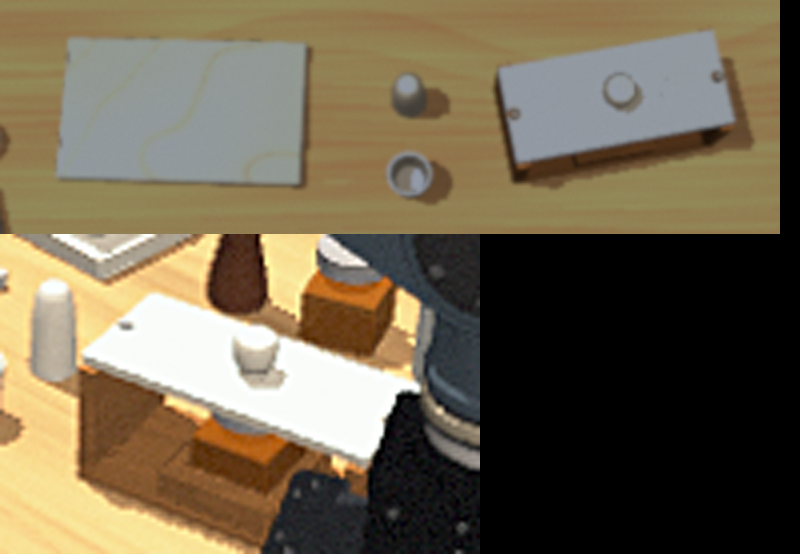

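The crop confirms it: the white plate sits on the oak cheeks with its pins showing through both holes, and the knob is at top-view pixel (339,195). Now I'll work out the moves.

```bash
cat >> h.py <<'E'
def plan(P,yaw):
    """shift in tool cm & spin to get TCP to P with tool x at world angle yaw(deg), from measured"""
    from rig import robot
    from scipy.spatial.transform import Rotation as R
    o=robot.get_obs();M=R.from_quat(o['tool_rot']).as_matrix()
    a=np.degrees(np.arctan2(M[1,0],M[0,0]))
    d=M.T@(np.array(P)-o['position'])*100
    print('t',o['time'],'pos',o['position'].round(4),'yaw %.2f'%a,'tilt',M[:2,2].round(4),'q6 %.2f'%o['q'][5],'F',o['ft_force'].round(2),'Mz',o['moment'].round(3),'w',o['grip_width'].round(4))
    print('shift cm',d.round(2),'spin',np.radians(a-yaw).round(3))
E
python3 -c "
from h import *
plan([.569,-.2027,.2],9.5)"
```

```text
Traceback (most recent call last):
  File "h.py", line 24, in plan
    print('t',o['time'],'pos',o['position'].round(4),'yaw %.2f'%a,'tilt',M[:2,2].round(4),'q6 %.2f'%o['q'][5],'F',o['ft_force'].round(2),'Mz',o['moment'].round(3),'w',o['grip_width'].round(4))
                                                                                                                                                                       ^^^^^^^^^^^^^^^^^^^^^
AttributeError: 'float' object has no attribute 'round'
```

```bash
sed -i "s/o\['grip_width'\].round(4)/round(o['grip_width'],4)/" h.py
python3 -c "
from h import *
plan([.569,-.2027,.2],9.5)"
```

```text
t 0.1 pos [ 0.2523 -0.571   0.2216] yaw 23.82 tilt [-0.0005  0.002 ] q6 -0.18 F [ 0.51  0.03 -0.33] Mz [-0.016  0.009 -0.031] w 0.0871
shift cm [ 43.85 -20.9    2.22] spin 0.25
```

Call:
arm_command(
  targets=[
    [11, -5, 0, 0.06, 8.7],
    [16.5, -7.8, 0, 0.1, 8.7],
    [22, -10.4, 0, 0.15, 8.7],
    [27.5, -13, 0, 0.2, 8.7],
    [33, -15.6, 0, 0.25, 8.7],
  ],
  newtons=30,
)

```text
time: 0.72
position: [0.4579, -0.3337, 0.2223]
tool_rot: [0.997, 0.082, -0.0, -0.0]
ft_force: [0.5, -0.2, -0.2]
grip_width: 0.0868
```

```bash
python3 -c "
from h import *
plan([.569,-.2027,.2],9.5)"
```

```text
t 0.725 pos [ 0.4579 -0.3337  0.2223] yaw 9.38 tilt [-0.0003  0.0004] q6 0.58 F [ 0.5  -0.23 -0.17] Mz [ 0.014 -0.04  -0.003] w 0.0868
shift cm [ 13.1  -11.11   2.23] spin -0.002
```

Call:
arm_command(
  targets=[
    [4.5, -3.9, 0.5, 0, 8.7],
    [9.2, -7.8, 1.5, 0, 8.7],
    [9.2, -7.8, 2.2, 0, 8.7],
    [9.2, -7.8, 2.2, 0, 8.7],
  ],
)

```text
time: 1.23
position: [0.5341, -0.243, 0.1995]
tool_rot: [0.997, 0.083, -0.001, -0.001]
ft_force: [-0.4, -0.3, 0.2]
grip_width: 0.0865
```

```bash
cat > look.py <<'E'
import sys
from h import *
from rig import robot
n,cam,u0,u1,v0,v1,f=sys.argv[1],sys.argv[2],*map(float,sys.argv[3:])
p,d=robot.camera(cam);m=robot.camera_model(cam);np.savez(n+'.npz',p=p,d=d,**m)
u0,u1,v0,v1=map(int,(u0,u1,v0,v1))
cv2.imwrite(f'pics/{n}.png',cv2.resize(cv2.cvtColor(p,cv2.COLOR_RGB2BGR)[v0:v1,u0:u1],None,fx=f,fy=f,interpolation=cv2.INTER_CUBIC))
E
python3 look.py s1 side 250 450 130 280 4; python3 -c "
from h import *
plan([.569,-.2027,.110],9.5)"
```

```text
t 1.275 pos [ 0.5341 -0.2439  0.2001] yaw 9.46 tilt [-0.0014  0.0003] q6 0.79 F [-0.04 -0.39  1.05] Mz [-0.021 -0.031  0.014] w 0.0871
shift cm [ 4.14 -3.49  9.  ] spin -0.001
```

View pics/s1.png

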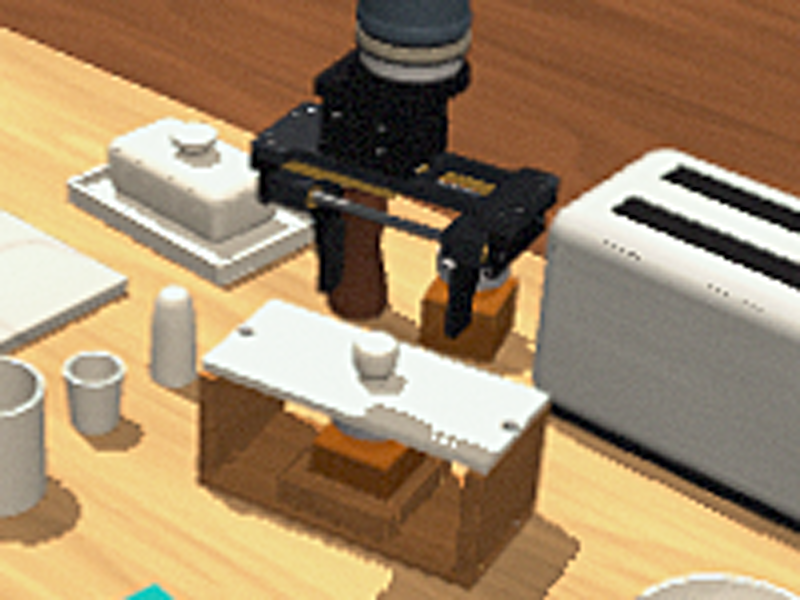

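The side view shows the gripper above the plate with the knob at about (344,219), unobstructed. I'll cross-check the knob position from this view.

```bash
python3 - <<'E'
from h import *
s=np.load('s1.npz');t=np.load('top0.npz')
X=cloud(s,s['d'])[205:240,325:365];P=X[(X[...,2]>.118)&(X[...,2]<.16)&(abs(X[...,0]-.57)<.04)&(abs(X[...,1]+.2)<.04)]
print(len(P),P.min(0),P.max(0),np.median(P,0))
T=P[P[:,2]>.134]; print('top',T.mean(0))
# knob in top: white-blob top circle; project guess
for k in([.569,-.2027,.139],[.569,-.2027,.127]): print(proj(s,k),proj(t,k))
# holes in side view and top view
for uv in ((250+246/4,130+331/4),(250+511/4,130+426/4)): print(onz(s,[uv],.108))
for uv in ((100+514/2.6,160+114/2.6),(100+718/2.6,160+76/2.6)): print(onz(t,[uv],.108))
E
```

```text
112 [ 0.55270064 -0.22260669  0.11818651] [ 0.58446882 -0.18774215  0.14051395] [ 0.56441412 -0.20983944  0.13325081]
top [ 0.5686283  -0.20704877  0.13703896]
[[342.33939453 214.61686813]] [[338.47758391 193.61293303]]
[[342.09027167 218.17681663]] [[337.80526431 194.67123091]]
[[ 0.55314463 -0.102482    0.108     ]]
[[ 0.58837911 -0.31435471  0.108     ]]
[[ 0.55049186 -0.09818424  0.108     ]]
[[ 0.58660196 -0.31012136  0.108     ]]
```

Call:
arm_command(
  targets=[
    [4.2, -3.3, 0, 0, 8.7],
    [4.2, -3.3, 2, 0, 8.7],
    [4.2, -3.3, 4, 0, 8.7],
    [4.2, -3.3, 4, 0, 6],
    [4.2, -3.3, 4, 0, 6],
  ],
)

```text
time: 1.9
position: [0.5708, -0.2054, 0.1614]
tool_rot: [0.997, 0.082, 0.001, 0.0]
ft_force: [0.4, 1.4, 0.0]
grip_width: 0.0744
```

```bash
python3 look.py s2 side 290 410 150 240 6.5;python3 look.py t2 top 280 400 150 240 6.5; python3 -c "
from h import *
plan([.5695,-.2045,.110],9.5)"
```

```text
t 2.0 pos [ 0.5712 -0.2051  0.1617] yaw 9.42 tilt [ 0.0019 -0.0011] q6 0.88 F [-0.02  0.08 -0.13] Mz [-0.006  0.004  0.042] w 0.0666
shift cm [-0.17 -0.09  5.17] spin -0.001
```

View pics/s2.png

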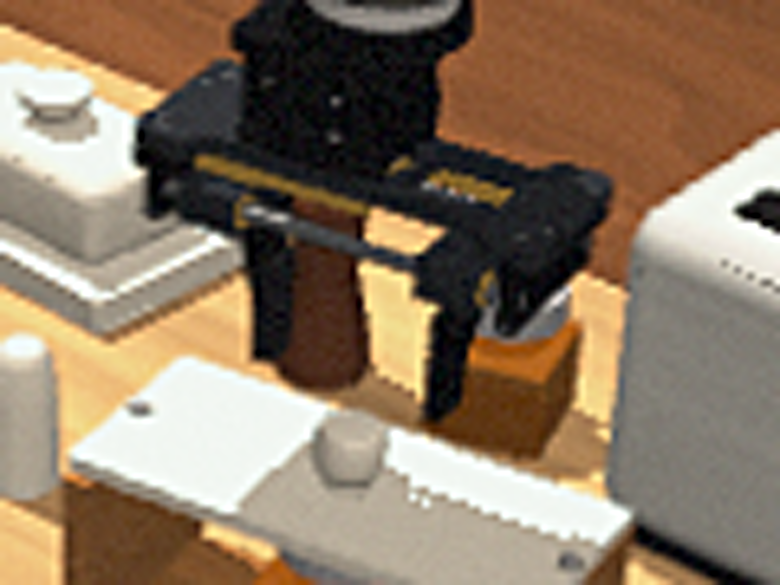

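View pics/t2.png

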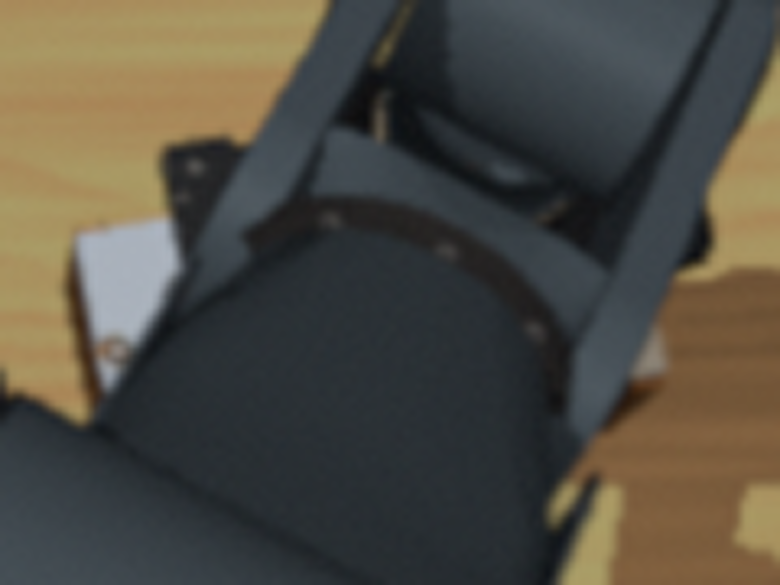

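The side view shows the fingertips at about (331,205) and (358,214), straddling the knob at (344,219). I'll descend and grip.

Call:
arm_command(
  targets=[
    [-0.15, -0.1, 2, 0, 6],
    [-0.15, -0.1, 4, 0, 6],
    [-0.15, -0.1, 4.8, 0, 6],
    [-0.15, -0.1, 5.1, 0, 6],
    [-0.15, -0.1, 5.1, 0, 6],
  ],
)

```text
time: 2.62
position: [0.5696, -0.2034, 0.1101]
tool_rot: [0.997, 0.083, 0.0, 0.0]
ft_force: [-0.5, 0.5, 0.0]
grip_width: 0.0599
```

Call:
arm_command(
  targets=[
    [0, 0, 0, 0, 3.8],
    [0, 0, 0, 0, 3.2],
    [0, 0, 0, 0, 2.5],
    [0, 0, 0, 0, 2.5],
    [0, 0, 0, 0, 2.5],
  ],
)

```text
time: 3.25
position: [0.5696, -0.2037, 0.1098]
tool_rot: [0.997, 0.083, 0.0, 0.001]
ft_force: [-0.5, -1.8, 0.3]
grip_width: 0.0313
```

```bash
python3 look.py s3 side 290 410 150 240 6.5; python3 -c "
from h import *
plan([.5695,-.2045,.16],9.5)"
```

```text
t 3.3 pos [ 0.5696 -0.2037  0.1098] yaw 9.50 tilt [ 0.0009 -0.001 ] q6 0.88 F [ 0.15 -2.38  0.27] Mz [-0.314 -0.027 -0.013] w 0.0317
shift cm [-0.01  0.08 -5.02] spin -0.0
```

View pics/s3.png

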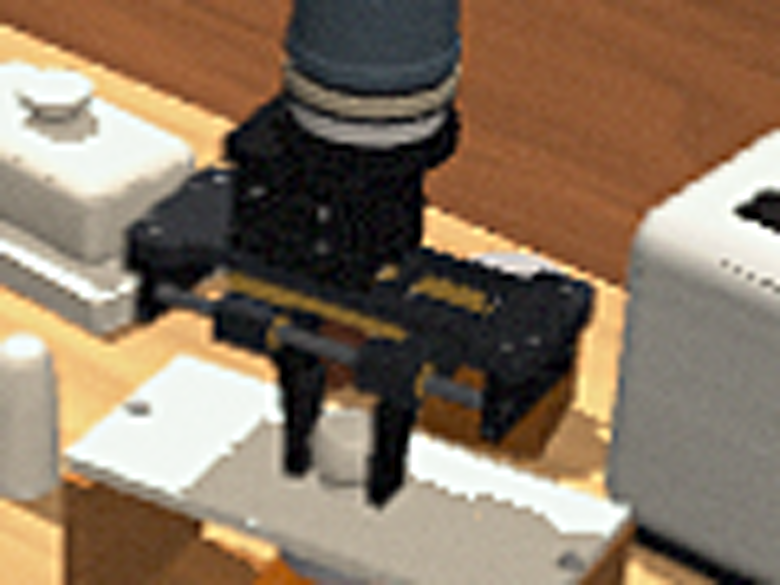

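The pads hold the knob near its middle at 31.7 mm. Gentle trial lift.

Call:
arm_command(
  targets=[
    [0, 0.05, -0.3, 0, 2.5],
    [0, 0.05, -0.7, 0, 2.5],
    [0, 0.05, -1.2, 0, 2.5],
    [0, 0.05, -2.0, 0, 2.5],
    [0, 0.05, -2.5, 0, 2.5],
  ],
  newtons=35,
)

```text
time: 3.92
position: [0.5692, -0.2031, 0.1353]
tool_rot: [0.997, 0.083, 0.0, -0.0]
ft_force: [-1.3, 0.5, -2.9]
grip_width: 0.0316
```

```bash
python3 look.py s4 side 290 410 150 240 6.5; python3 -c "
from h import *
plan([.5695,-.2045,.2],9.5)"
```

```text
t 3.975 pos [ 0.5696 -0.2033  0.1359] yaw 9.51 tilt [ 0.0012 -0.0002] q6 0.88 F [ 0.52 -0.11 -3.35] Mz [-0.046  0.002 -0.055] w 0.0316
shift cm [-0.03  0.11 -6.41] spin 0.0
```

View pics/s4.png

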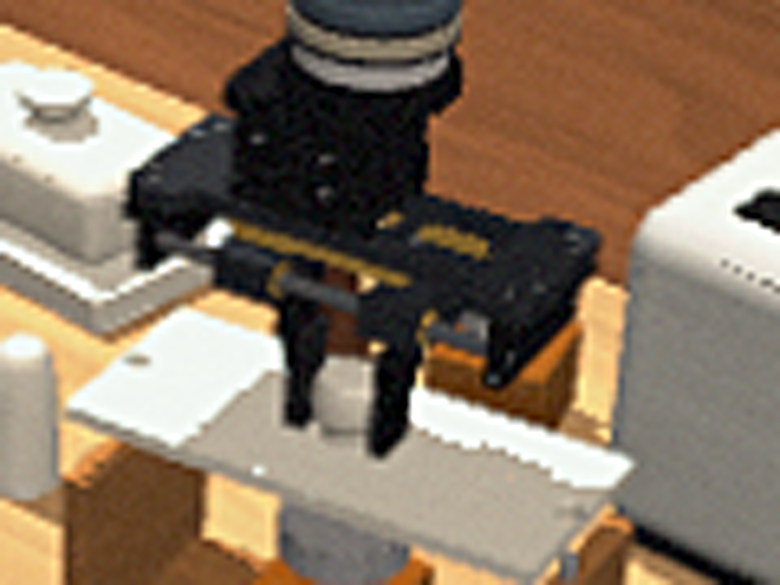

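The plate is lifted level off both pins, wrist load about 3.3 N. I'll measure the slab from the side view as well.

```bash
python3 - <<'E'
from h import *
for f,box in(('s1',(195,290,165,225)),('top0',(115,225,168,236))):
    s=np.load(f+'.npz');u0,u1,v0,v1=box
    X=cloud(s,s['d'])[v0:v1,u0:u1]
    S=s['p'][v0:v1,u0:u1];h=cv2.cvtColor(S,cv2.COLOR_RGB2HSV)
    for smax in (35,50,70):
        mk=((h[...,1]<smax)&(h[...,2]>90)&(abs(X[...,2]-.015)<.012)).astype(np.uint8)
        mk=cv2.morphologyEx(mk,cv2.MORPH_CLOSE,np.ones((5,5)))
        mk=cv2.morphologyEx(mk,cv2.MORPH_OPEN,np.ones((3,3)))
        c=max(cv2.findContours(mk,0,cv2.CHAIN_APPROX_NONE)[0],key=cv2.contourArea)[:,0]+[u0,v0]
        P=onz(s,c,.015);print(f,smax,cv2.minAreaRect((P[:,:2]*1000).astype(np.float32)))
E
python3 -c "
from h import *
plan([.582,.261,.2],-2.6)"
```

```text
s1 35 ((578.456787109375, 251.4991455078125), (280.1837158203125, 166.16860961914062), 87.345947265625)
s1 50 ((579.1124267578125, 251.52630615234375), (280.6290283203125, 167.73773193359375), 87.48677825927734)
s1 70 ((578.3994140625, 251.55145263671875), (280.2000427246094, 169.76943969726562), 87.29242706298828)
top0 35 ((583.3178100585938, 261.02783203125), (267.8573303222656, 158.1146240234375), 87.49808502197266)
top0 50 ((582.8457641601562, 260.98614501953125), (269.29132080078125, 159.78091430664062), 87.30094146728516)
top0 70 ((583.2117919921875, 260.8825988769531), (270.8272399902344, 161.24404907226562), 87.59032440185547)
t 3.975 pos [ 0.5696 -0.2033  0.1359] yaw 9.51 tilt [ 0.0012 -0.0002] q6 0.88 F [ 0.52 -0.11 -3.35] Mz [-0.046  0.002 -0.055] w 0.0316
shift cm [  8.9  -45.59  -6.42] spin 0.211
```

Call:
arm_command(
  targets=[
    [0, 0, -2, 0, 2.5],
    [0, -1, -4.5, 0, 2.5],
    [0.5, -4, -6.4, 0.02, 2.5],
    [1.5, -8, -6.4, 0.05, 2.5],
    [2.5, -12.5, -6.4, 0.07, 2.5],
  ],
)

```text
time: 4.6
position: [0.5733, -0.0752, 0.1992]
tool_rot: [0.999, 0.047, 0.0, -0.0]
ft_force: [0.5, -0.1, -3.2]
grip_width: 0.0318
```

Call:
arm_command(
  targets=[
    [1.2, -4.5, 0, 0.02, 2.5],
    [2.2, -9, 0, 0.04, 2.5],
    [3.2, -13.5, 0, 0.06, 2.5],
    [4.2, -18, 0, 0.08, 2.5],
    [5, -22.5, 0, 0.1, 2.5],
  ],
)

```text
time: 5.22
position: [0.6013, 0.1543, 0.1986]
tool_rot: [1.0, -0.002, -0.0, -0.0]
ft_force: [-0.1, 0.2, -3.3]
grip_width: 0.0316
```

Call:
arm_command(
  targets=[
    [0.3, -3.5, 0, 0.02, 2.5],
    [0.5, -6, 0, 0.04, 2.5],
    [0.5, -8, 0, 0.04, 2.5],
    [0.5, -8, 0, 0.04, 2.5],
    [0.5, -8, 0, 0.04, 2.5],
  ],
)

```text
time: 5.85
position: [0.6066, 0.2317, 0.1984]
tool_rot: [1.0, -0.022, -0.0, 0.0]
ft_force: [0.5, 0.3, -3.7]
grip_width: 0.0317
```

```bash
python3 look.py s5 side 160 360 90 240 4; python3 -c "
from h import *
plan([.582,.260,.06],-2.6)"
```

```text
t 5.9 pos [0.6068 0.2314 0.1985] yaw -2.58 tilt [-0.0006 -0.0007] q6 1.81 F [-0.24  0.75 -4.01] Mz [-0.009  0.052  0.064] w 0.0314
shift cm [-2.59 -2.75 13.85] spin 0.0
```

View pics/s5.png

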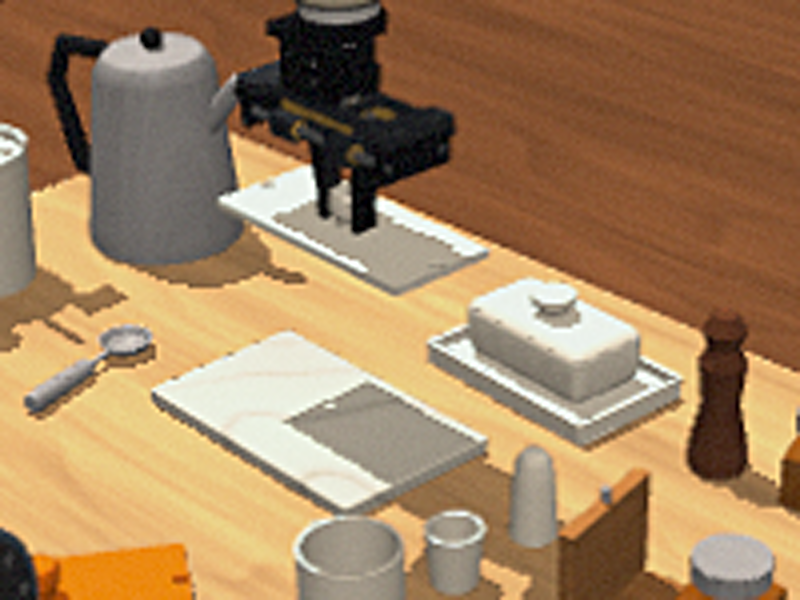

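Call:
arm_command(
  targets=[
    [-1.3, -1.4, 2, 0, 2.5],
    [-2.6, -2.75, 5, 0, 2.5],
    [-2.6, -2.75, 9, 0, 2.5],
    [-2.6, -2.75, 12, 0, 2.5],
    [-2.6, -2.75, 14.5, 0, 2.5],
  ],
)

```text
time: 6.52
position: [0.5822, 0.2598, 0.0524]
tool_rot: [1.0, -0.023, -0.0, 0.0]
ft_force: [0.2, -0.2, -3.7]
grip_width: 0.0318
```

Call:
arm_command(
  targets=[
    [0, 0, 0.4, 0, 2.5],
    [0, 0, 0.6, 0, 2.5],
  ],
)

```text
time: 6.78
position: [0.583, 0.2606, 0.0481]
tool_rot: [1.0, -0.023, 0.001, -0.0]
ft_force: [-0.2, 0.1, -3.8]
grip_width: 0.0314
```

```bash
python3 look.py s6 side 180 300 130 220 6.5; python3 -c "
from h import *
plan([.582,.260,.0248],-2.6)"
```

```text
t 6.825 pos [0.5832 0.2608 0.0484] yaw -2.58 tilt [0.0018 0.0004] q6 1.86 F [-0.57  1.18 -4.29] Mz [ 0.014 -0.023 -0.018] w 0.0318
shift cm [-0.12  0.09  2.36] spin 0.0
```

View pics/s6.png

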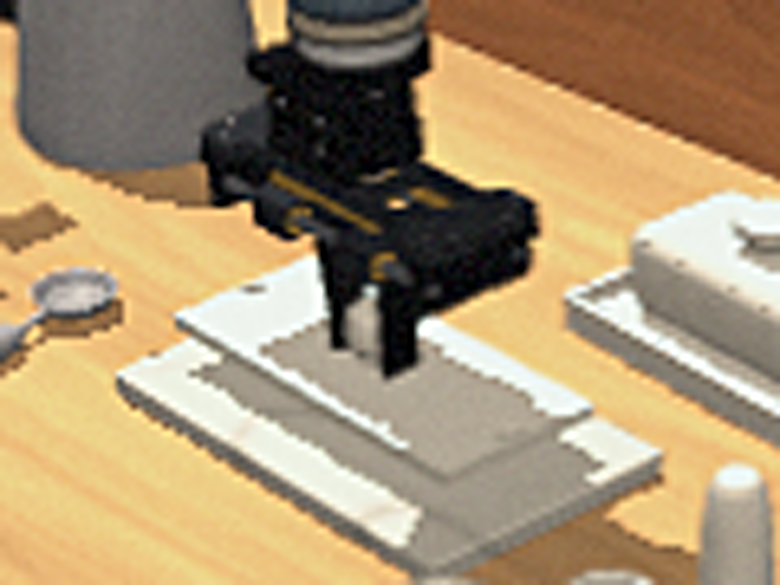

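The plate hovers level over the slab and is aligned with it. I'll lower it slowly.

Call:
arm_command(
  targets=[
    [-0.1, 0.05, 0.7, 0, 2.5],
    [-0.1, 0.05, 1.3, 0, 2.5],
    [-0.1, 0.05, 1.8, 0, 2.5],
    [-0.1, 0.05, 2.0, 0, 2.5],
    [-0.1, 0.05, 2.0, 0, 2.5],
  ],
)

```text
time: 7.45
position: [0.581, 0.2607, 0.0273]
tool_rot: [1.0, -0.022, -0.0, 0.0]
ft_force: [-0.9, -1.4, -3.0]
grip_width: 0.0316
```

Call:
arm_command(
  targets=[
    [0, 0, 0.1, 0, 2.5],
    [0, 0, 0.2, 0, 2.5],
  ],
)

```text
time: 7.7
position: [0.5813, 0.2607, 0.0257]
tool_rot: [1.0, -0.022, 0.0, -0.0]
ft_force: [0.4, -0.7, -4.1]
grip_width: 0.0319
```

Call:
arm_command(
  targets=[
    [0, 0, 0.05, 0, 2.5],
    [0, 0, 0.1, 0, 2.5],
  ],
)

```text
time: 7.95
position: [0.5811, 0.2607, 0.0249]
tool_rot: [1.0, -0.022, 0.0, 0.0]
ft_force: [-0.8, -0.1, -0.1]
grip_width: 0.0316
```

Call:
arm_command(
  targets=[
    [0, 0, 0.03, 0, 2.5],
    [0, 0, 0.05, 0, 2.5],
  ],
)

```text
time: 8.2
position: [0.5812, 0.2607, 0.0248]
tool_rot: [1.0, -0.022, 0.0, -0.0]
ft_force: [-2.6, 0.0, 4.6]
grip_width: 0.0317
```

```bash
python3 look.py s7 side 180 300 130 220 6.5; python3 -c "
from h import *
plan([.582,.260,.0248],-2.6)"
```

```text
t 8.25 pos [0.5812 0.2607 0.0248] yaw -2.53 tilt [0.0003 0.    ] q6 1.86 F [-1.88 -0.24  3.88] Mz [-0.105  0.406  0.022] w 0.0316
shift cm [0.09 0.07 0.  ] spin 0.001
```

View pics/s7.png

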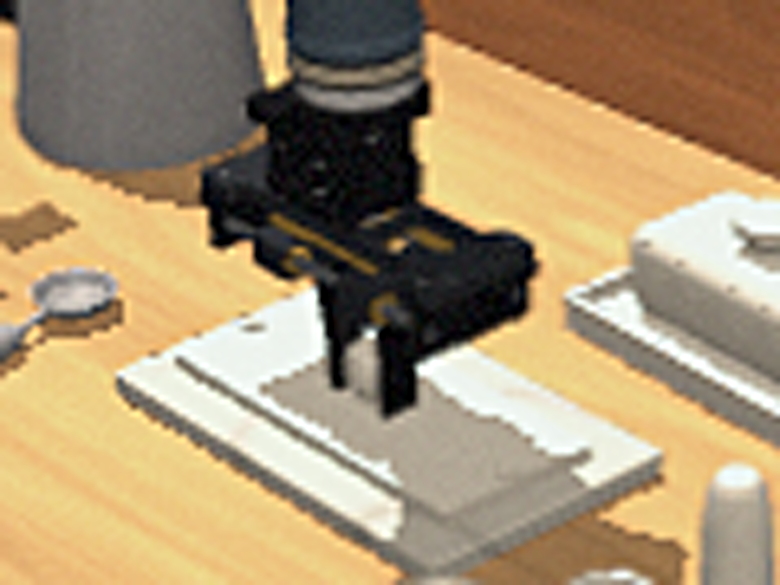

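The plate is down with full contact. Release.

Call:
arm_command(
  targets=[
    [0, 0, -0.04, 0, 3.6],
    [0, 0, -0.04, 0, 5],
    [0, 0, -0.04, 0, 6],
    [0, 0, -0.04, 0, 6],
    [0, 0, -0.5, 0, 6],
  ],
)

```text
time: 8.88
position: [0.5808, 0.2606, 0.0288]
tool_rot: [1.0, -0.022, -0.0, 0.0]
ft_force: [0.0, 0.3, -0.2]
grip_width: 0.0589
```

Call:
arm_command(
  targets=[
    [0, 0, -2, 0, 6],
    [0, 0, -5, 0, 7],
    [0, 0, -9, 0, 8.7],
    [0, 0, -14, 0, 8.7],
    [0, 4, -16, 0, 8.7],
  ],
)

```text
time: 9.5
position: [0.5817, 0.2229, 0.1945]
tool_rot: [1.0, -0.02, 0.005, -0.001]
ft_force: [-0.3, -0.3, -0.2]
grip_width: 0.0852
```

```bash
python3 look.py s8 side 160 420 90 285 3; python3 -c "
from h import *
plan([.5695,-.2035,.19],-20)"
```

```text
t 9.55 pos [0.5818 0.2169 0.1958] yaw -2.51 tilt [ 0.0093 -0.0023] q6 1.80 F [-1.21 -2.62  0.27] Mz [-0.08   0.051 -0.022] w 0.0864
shift cm [ 0.61 42.05  0.66] spin 0.305
```

View pics/s8.png

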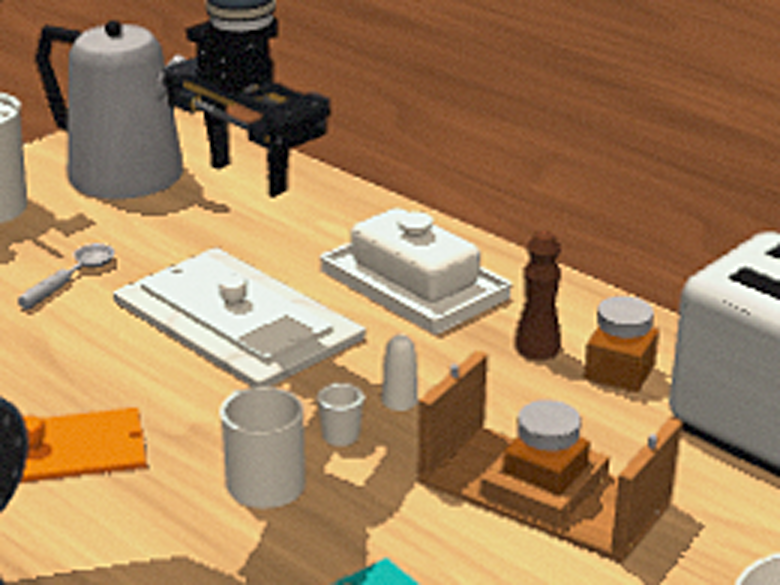

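The cover lies knob up in the middle of the slab, released, and the cap is exposed at about (343,230). I'll measure the cap from both views.

```bash
python3 look.py t8 top 270 410 150 255 5; python3 - <<'E'
from h import *
for f,(u0,u1,v0,v1) in(('s8',(322,366,212,250)),('t8',(315,365,175,225))):
    s=np.load(f+'.npz');X=cloud(s,s['d'])[v0:v1,u0:u1];h=cv2.cvtColor(s['p'][v0:v1,u0:u1],cv2.COLOR_RGB2HSV)
    mk=((h[...,1]<80)&(X[...,2]>.085)&(X[...,2]<.1)).astype(np.uint8)
    mk=cv2.morphologyEx(mk,cv2.MORPH_CLOSE,np.ones((3,3)))
    c=max(cv2.findContours(mk,0,cv2.CHAIN_APPROX_NONE)[0],key=cv2.contourArea)[:,0]+[u0,v0]
    P=onz(s,c,.092);print(f,cv2.fitEllipse((P[:,:2]*1000).astype(np.float32)),cv2.minEnclosingCircle((P[:,:2]*1000).astype(np.float32)))
s=np.load('t8.npz');u0,u1,v0,v1=130,215,170,235
X=cloud(s,s['d'])[v0:v1,u0:u1]
print((X[...,2]>.02).sum())
E
```

```text
s8 ((565.3414916992188, -209.71365356445312), (56.97252655029297, 65.94023895263672), 123.08676147460938) ((564.4052734375, -208.64944458007812), 35.05019760131836)
t8 ((567.8002319335938, -202.70108032226562), (58.179954528808594, 59.199928283691406), 17.567474365234375) ((567.8991088867188, -202.42819213867188), 30.580793380737305)
4135
```

View pics/t8.png

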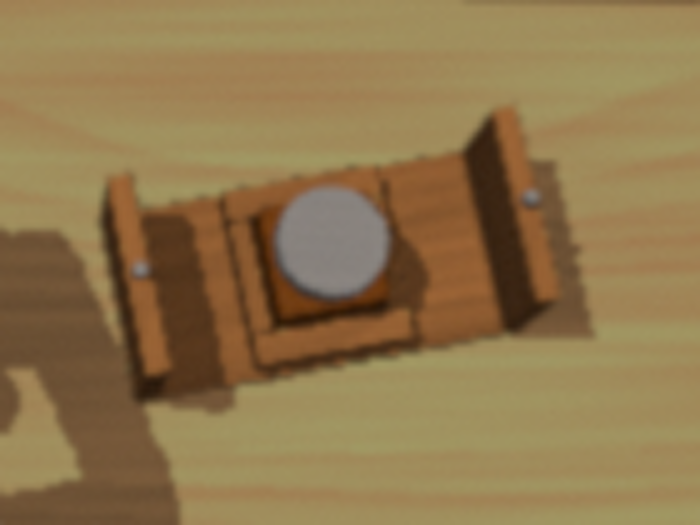

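Call:
arm_command(
  targets=[
    [0, 5.5, 0, 0.05, 8.7],
    [0.1, 11.5, 0, 0.1, 8.7],
    [0.2, 17.5, 0, 0.15, 8.7],
    [0.3, 23.5, 0, 0.2, 8.7],
    [0.4, 29.5, 0, 0.3, 8.7],
  ],
)

```text
time: 10.22
position: [0.5702, -0.0755, 0.1896]
tool_rot: [0.985, -0.173, 0.0, -0.0]
ft_force: [1.0, 0.5, -0.0]
grip_width: 0.0872
```

```bash
python3 -c "
from h import *
plan([.5685,-.203,.15],-20)"
```

```text
t 10.225 pos [ 0.5702 -0.0755  0.1896] yaw -19.89 tilt [0.0009 0.0003] q6 1.59 F [ 1.01  0.47 -0.  ] Mz [ 0.048 -0.002 -0.005] w 0.0872
shift cm [ 4.17 12.05  3.96] spin 0.002
```

Call:
arm_command(
  targets=[
    [2, 6, 0, 0, 8.7],
    [4.1, 11.6, 0, 0, 8.7],
    [4.1, 11.6, 1.5, 0, 8.7],
    [4.1, 11.6, 1.5, 0, 8.7],
  ],
)

```text
time: 10.72
position: [0.5684, -0.196, 0.1727]
tool_rot: [0.985, -0.172, -0.002, -0.001]
ft_force: [0.4, 0.2, 0.3]
grip_width: 0.0868
```

```bash
python3 look.py s9 side 290 410 150 240 6.5; python3 -c "
from h import *
plan([.5685,-.203,.11],-20)"
```

```text
t 10.775 pos [ 0.5689 -0.1955  0.1733] yaw -19.69 tilt [-0.0024  0.0021] q6 1.40 F [ 0.09 -0.49 -0.86] Mz [ 0.101  0.033 -0.024] w 0.087
shift cm [0.24 0.72 6.33] spin 0.005
```

View pics/s9.png

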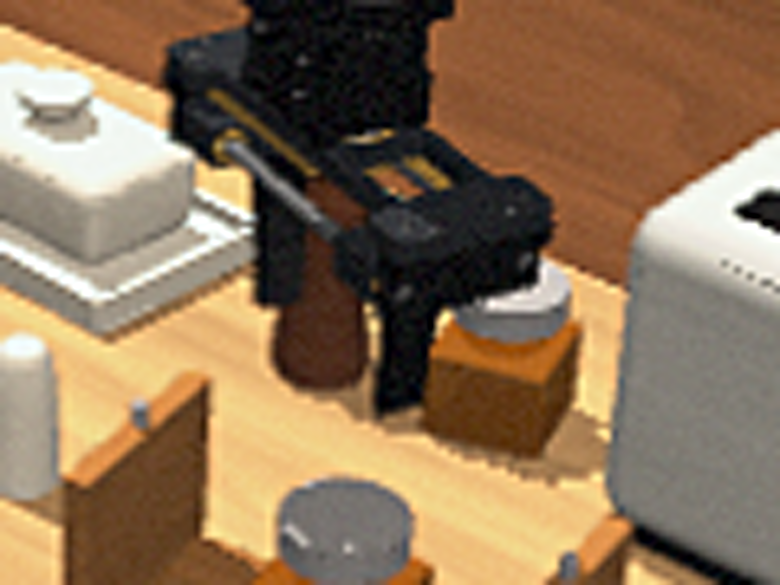

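The gripper hangs above and slightly to the left of the cap, which is at about (343,228), with the fingers clear of the spare jar. I'll align and descend.

Call:
arm_command(
  targets=[
    [0.25, 0.7, 2, 0, 8.7],
    [0.25, 0.7, 5, 0, 8.7],
    [0.25, 0.7, 6.8, 0, 8.7],
    [0.25, 0.7, 6.8, 0, 8.7],
  ],
)

```text
time: 11.28
position: [0.569, -0.2028, 0.1049]
tool_rot: [0.985, -0.17, -0.002, -0.001]
ft_force: [0.5, -0.6, -0.1]
grip_width: 0.0868
```

```bash
python3 look.py s10 side 290 410 170 260 6.5; python3 -c "
from h import *
plan([.5685,-.203,.0645],-20)"
```

```text
t 11.325 pos [ 0.5699 -0.2036  0.106 ] yaw -19.64 tilt [-0.0006  0.0005] q6 1.39 F [ 0.37 -0.67  0.87] Mz [ 0.046  0.029 -0.035] w 0.0869
shift cm [-0.14 -0.01  4.15] spin 0.006
```

View pics/s10.png

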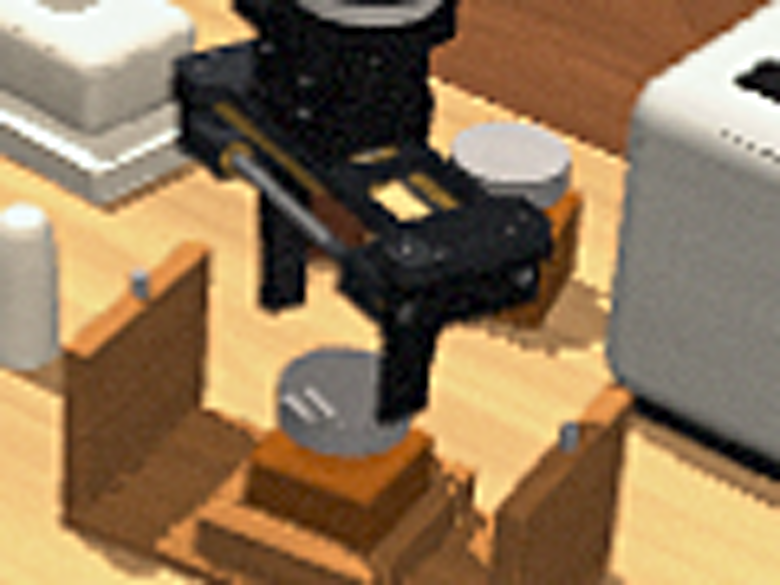

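The fingers straddle the cap with room on both sides. Going down to grip height.

Call:
arm_command(
  targets=[
    [-0.1, 0, 1.5, 0, 8.7],
    [-0.1, 0, 3, 0, 8.7],
    [-0.1, 0, 4, 0, 8.7],
    [-0.1, 0, 4, 0, 8.7],
  ],
)

```text
time: 11.82
position: [0.568, -0.2039, 0.0648]
tool_rot: [0.985, -0.171, -0.001, -0.0]
ft_force: [-0.9, -0.1, -0.0]
grip_width: 0.0875
```

Call:
arm_command(
  targets=[
    [0, 0, 0, 0, 7.5],
    [0, 0, 0, 0, 6.5],
    [0, 0, 0, 0, 6.2],
    [0, 0, 0, 0, 6.0],
    [0, 0, 0, 0, 5.8],
  ],
  newtons=10,
)

```text
time: 12.45
position: [0.5688, -0.2044, 0.0662]
tool_rot: [0.985, -0.171, 0.0, 0.0]
ft_force: [-0.8, 0.2, 0.6]
grip_width: 0.0596
```

```bash
python3 look.py s11 side 290 410 170 260 6.5; python3 -c "
from h import *
plan([.5685,-.203,.0645],-20)"
```

```text
t 12.5 pos [ 0.5689 -0.2044  0.0662] yaw -19.72 tilt [ 0.0002 -0.0003] q6 1.39 F [-0.11 -0.69  1.03] Mz [-0.025  0.082  0.014] w 0.0599
shift cm [-0.08 -0.12  0.17] spin 0.005
```

View pics/s11.png

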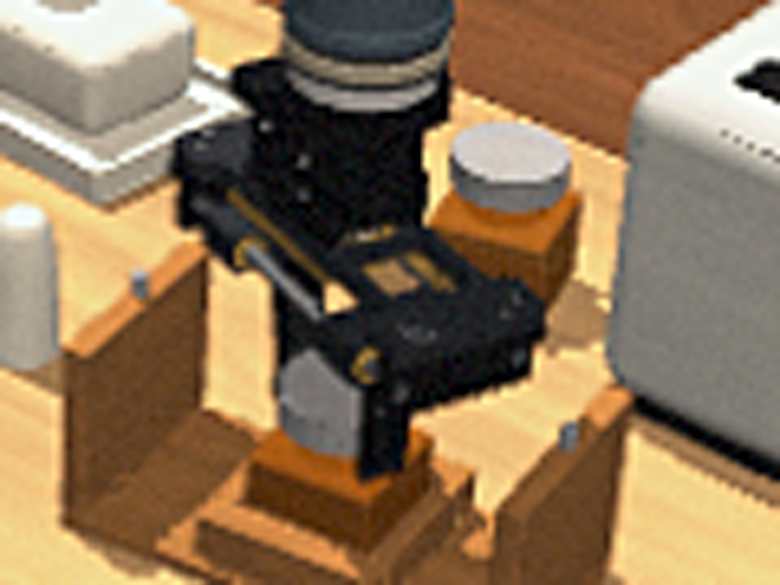

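The cap is held at 59.7 mm with almost no side force. I'll tighten and watch the side force.

Call:
arm_command(
  targets=[
    [0, 0, 0, 0, 5.0],
    [0, 0, 0, 0, 5.0],
    [0, 0, 0, 0, 5.0],
  ],
  newtons=58,
)

```text
time: 12.88
position: [0.5689, -0.2045, 0.0662]
tool_rot: [0.985, -0.171, 0.0, 0.0]
ft_force: [-0.7, -0.5, 2.4]
grip_width: 0.0589
```

```bash
python3 -c "
from h import *
plan([.5685,-.203,.0645],-20)"
```

```text
t 12.875 pos [ 0.5689 -0.2045  0.0662] yaw -19.72 tilt [ 0.0002 -0.0003] q6 1.39 F [-0.68 -0.55  2.41] Mz [-0.037  0.209 -0.018] w 0.0589
shift cm [-0.09 -0.13  0.17] spin 0.005
```

Call:
arm_command(
  targets=[
    [0, 0, 0, -0.06, 5.0],
    [0, 0, 0, -0.12, 5.0],
  ],
)

```text
time: 13.12
position: [0.5689, -0.2046, 0.0662]
tool_rot: [0.994, -0.112, 0.0, 0.0]
ft_force: [-0.3, -1.2, 2.7]
grip_width: 0.059
```

```bash
python3 -c "
from h import *
plan([.5685,-.203,.0645],-20)"
```

```text
t 13.125 pos [ 0.5689 -0.2046  0.0662] yaw -12.81 tilt [ 0.0004 -0.0002] q6 1.26 F [-0.35 -1.16  2.66] Mz [-0.157  0.167 -0.313] w 0.059
shift cm [-0.08 -0.14  0.17] spin 0.126
```

Call:
arm_command(
  targets=[
    [0, 0, 0, -0.08, 5.0],
    [0, 0, 0, -0.16, 5.0],
  ],
)

```text
time: 13.38
position: [0.569, -0.2047, 0.0662]
tool_rot: [1.0, -0.031, 0.0, 0.0]
ft_force: [-0.7, -1.4, 2.4]
grip_width: 0.0587
```

```bash
python3 look.py s12 side 290 410 170 260 6.5;python3 -c "
from h import *
plan([.5685,-.203,.0645],-20)"
```

```text
t 13.425 pos [ 0.569  -0.2046  0.0662] yaw -3.49 tilt [ 0.0006 -0.0004] q6 1.10 F [-0.79 -1.63  1.78] Mz [-0.156  0.099 -0.117] w 0.0589
shift cm [-0.06 -0.16  0.17] spin 0.288
```

View pics/s12.png

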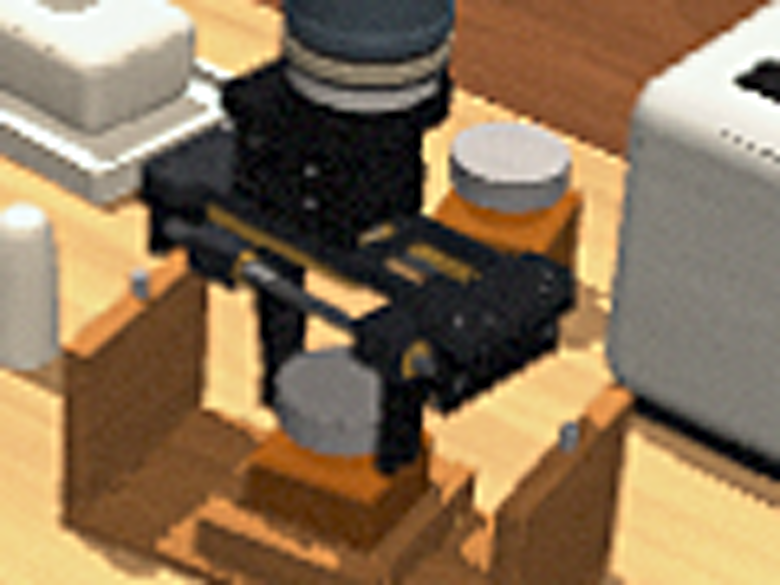

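Call:
arm_command(
  targets=[
    [0, 0, 0, -0.06, 5.0],
    [0, 0, 0, -0.12, 5.0],
    [0, 0, 0, -0.18, 5.0],
  ],
  newtons=60,
)

```text
time: 13.8
position: [0.569, -0.2047, 0.0662]
tool_rot: [0.998, 0.058, 0.0, 0.0]
ft_force: [-0.7, -1.4, 1.4]
grip_width: 0.0589
```

```bash
python3 -c "
from h import *
plan([.5685,-.203,.0645],-20)
from rig import robot
print(robot.get_obs()['joint_torque'].round(2))"
```

```text
t 13.8 pos [ 0.569  -0.2047  0.0662] yaw 6.62 tilt [ 0.0007 -0.0004] q6 0.93 F [-0.75 -1.36  1.38] Mz [-0.203  0.139 -0.236] w 0.0589
shift cm [-0.03 -0.17  0.17] spin 0.465
[ 1.290e+00 -4.465e+01 -1.129e+01  1.900e-01 -0.000e+00  2.000e-02]
```

Call:
arm_command(
  targets=[
    [0, 0, 0, -0.06, 5.0],
    [0, 0, 0, -0.12, 5.0],
    [0, 0, 0, -0.18, 5.0],
  ],
)

```text
time: 14.18
position: [0.5689, -0.205, 0.0662]
tool_rot: [0.989, 0.147, 0.0, 0.0]
ft_force: [-1.0, -2.7, 2.4]
grip_width: 0.0589
```

```bash
python3 -c "
from h import *
plan([.5685,-.203,.0645],-20)"
```

```text
t 14.175 pos [ 0.5689 -0.205   0.0662] yaw 16.93 tilt [ 0.0003 -0.0008] q6 0.75 F [-0.99 -2.7   2.4 ] Mz [-0.43   0.239 -0.309] w 0.0589
shift cm [ 0.02 -0.2   0.17] spin 0.645
```

Call:
arm_command(
  targets=[
    [0, 0, 0, -0.04, 5.0],
    [0, 0, 0, -0.08, 5.0],
  ],
)

```text
time: 14.42
position: [0.5689, -0.205, 0.0662]
tool_rot: [0.982, 0.186, 0.0, 0.0]
ft_force: [-1.5, -2.7, 1.4]
grip_width: 0.0587
```

```bash
python3 -c "
from h import *
plan([.5685,-.203,.0645],-20)"
```

```text
t 14.425 pos [ 0.5689 -0.205   0.0662] yaw 21.48 tilt [ 0.0004 -0.0009] q6 0.67 F [-1.53 -2.7   1.4 ] Mz [-0.345  0.23  -0.303] w 0.0587
shift cm [ 0.04 -0.2   0.17] spin 0.724
```

Call:
arm_command(
  targets=[
    [0, 0, 0, -0.03, 5.0],
    [0, 0, 0, -0.06, 5.0],
  ],
)

```text
time: 14.68
position: [0.5688, -0.2052, 0.0663]
tool_rot: [0.976, 0.217, -0.0, 0.001]
ft_force: [-2.1, -5.1, 3.4]
grip_width: 0.0591
```

```bash
python3 -c "
from h import *
plan([.5685,-.203,.0645],-20)"
```

```text
t 14.675 pos [ 0.5688 -0.2052  0.0663] yaw 25.01 tilt [ 0.0002 -0.0012] q6 0.60 F [-2.14 -5.09  3.38] Mz [-0.612  0.39  -0.345] w 0.0591
shift cm [ 0.06 -0.21  0.18] spin 0.786
```

Call:
arm_command(
  targets=[
    [0, 0, 0, -0.03, 5.0],
    [0, 0, 0, -0.06, 5.0],
  ],
)

```text
time: 14.92
position: [0.5687, -0.2053, 0.0663]
tool_rot: [0.969, 0.246, -0.0, 0.001]
ft_force: [-2.4, -5.7, 3.5]
grip_width: 0.0587
```

```bash
python3 -c "
from h import *
plan([.5685,-.203,.0645],-20)"
```

```text
t 14.925 pos [ 0.5687 -0.2053  0.0663] yaw 28.49 tilt [ 0.     -0.0015] q6 0.54 F [-2.36 -5.69  3.49] Mz [-0.791  0.421 -0.287] w 0.0587
shift cm [ 0.09 -0.21  0.18] spin 0.846
```

Call:
arm_command(
  targets=[
    [-0.05, 0.04, 0, -0.025, 5.0],
    [-0.05, 0.04, 0, -0.05, 5.0],
  ],
)

```text
time: 15.18
position: [0.5687, -0.2055, 0.0664]
tool_rot: [0.963, 0.27, 0.0, 0.001]
ft_force: [-2.7, -4.5, 4.2]
grip_width: 0.0589
```

```bash
python3 look.py s13 side 290 410 170 260 6.5;python3 -c "
from h import *
plan([.5685,-.203,.0645],-20)"
```

```text
t 15.225 pos [ 0.5687 -0.2055  0.0664] yaw 31.41 tilt [ 0.0004 -0.001 ] q6 0.49 F [-3.12 -4.04  4.73] Mz [-0.76   0.393 -0.218] w 0.059
shift cm [ 0.11 -0.22  0.19] spin 0.897
```

View pics/s13.png

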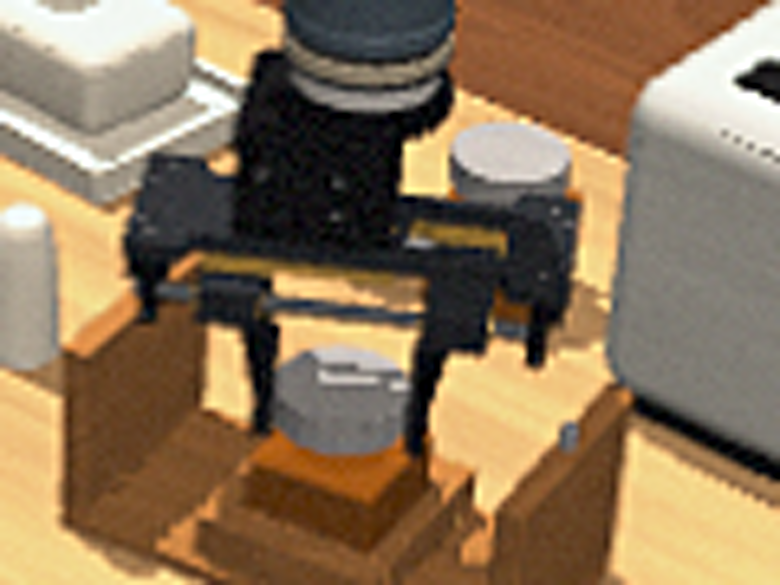

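Call:
arm_command(
  targets=[
    [-0.03, 0.03, 0, -0.03, 5.0],
    [-0.03, 0.03, 0, -0.06, 5.0],
  ],
)

```text
time: 15.48
position: [0.5687, -0.2056, 0.0665]
tool_rot: [0.954, 0.299, 0.0, 0.0]
ft_force: [-2.0, -4.0, 6.6]
grip_width: 0.0591
```

```bash
python3 -c "
from h import *
plan([.5685,-.203,.0645],-20)"
```

```text
t 15.475 pos [ 0.5687 -0.2056  0.0665] yaw 34.84 tilt [ 0.0006 -0.0007] q6 0.43 F [-1.99 -4.03  6.62] Mz [-0.646  0.37  -0.234] w 0.0591
shift cm [ 0.13 -0.22  0.2 ] spin 0.957
```

Call:
arm_command(
  targets=[
    [0, 0, 0, -0.03, 5.0],
    [0, 0, 0, -0.06, 5.0],
  ],
)

```text
time: 15.72
position: [0.5689, -0.2057, 0.0668]
tool_rot: [0.945, 0.328, 0.0, 0.001]
ft_force: [-2.2, -3.9, 8.1]
grip_width: 0.0593
```

```bash
python3 -c "
from h import *
plan([.5685,-.203,.0645],-20)"
```

```text
t 15.725 pos [ 0.5689 -0.2057  0.0668] yaw 38.29 tilt [ 0.001 -0.001] q6 0.37 F [-2.18 -3.87  8.13] Mz [-0.587  0.445 -0.214] w 0.0593
shift cm [ 0.14 -0.24  0.23] spin 1.017
```

The upward push has grown to 8 N while the twisting moment has fallen, which suggests the lugs are letting go at about 58°. I'll ease up 1 mm and see whether the push relaxes.

Call:
arm_command(
  targets=[
    [0, 0, -0.05, 0, 5.0],
    [0, 0, -0.1, 0, 5.0],
  ],
)

```text
time: 15.98
position: [0.5689, -0.2057, 0.0681]
tool_rot: [0.945, 0.328, 0.0, 0.001]
ft_force: [-2.5, -3.6, 7.5]
grip_width: 0.0588
```

```bash
python3 -c "
from h import *
plan([.5685,-.203,.0645],-20)"
```

```text
t 15.975 pos [ 0.5689 -0.2057  0.0681] yaw 38.32 tilt [ 0.0009 -0.0013] q6 0.37 F [-2.55 -3.56  7.54] Mz [-0.53   0.479  0.017] w 0.0588
shift cm [ 0.14 -0.23  0.36] spin 1.018
```

Call:
arm_command(
  targets=[
    [0, 0, -0.05, 0, 5.0],
    [0, 0, -0.1, 0, 5.0],
  ],
)

```text
time: 16.23
position: [0.5687, -0.2052, 0.0682]
tool_rot: [0.945, 0.328, 0.0, 0.0]
ft_force: [-1.4, -2.9, 3.1]
grip_width: 0.0587
```

```bash
python3 look.py s14 side 290 410 170 260 6.5; python3 -c "
from h import *
plan([.5685,-.203,.0645],-20)"
```

```text
t 16.275 pos [ 0.5687 -0.2052  0.0681] yaw 38.23 tilt [ 0.0003 -0.0002] q6 0.37 F [-2.36 -3.16  4.84] Mz [-0.531  0.235  0.013] w 0.0591
shift cm [ 0.12 -0.18  0.36] spin 1.016
```

View pics/s14.png

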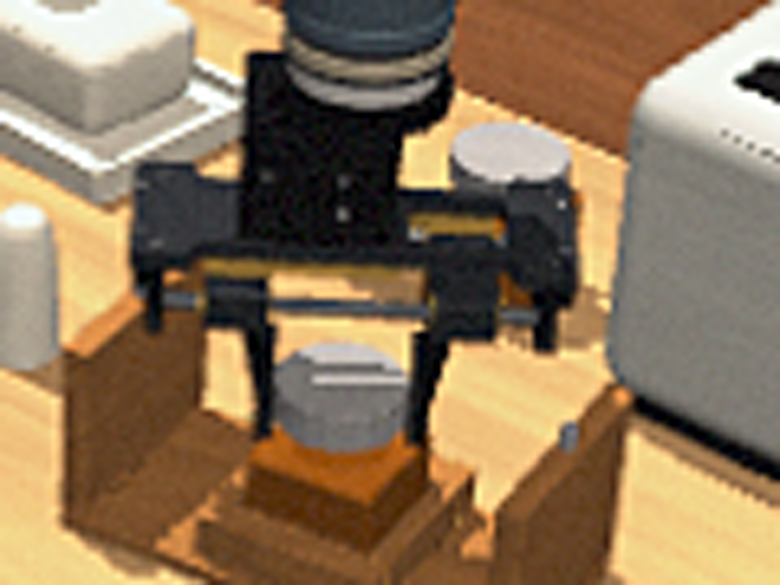

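Mz has dropped to about 0, so the cap turns freely, and it has risen 2 mm, which is its spring-up. I'll stop turning, raise slowly, and watch for the jar's weight, which would show as −4 N.

Call:
arm_command(
  targets=[
    [-0.04, 0, -0.07, 0, 5.0],
    [-0.04, 0, -0.15, 0, 5.0],
    [-0.04, 0, -0.15, 0, 5.0],
  ],
)

```text
time: 16.65
position: [0.568, -0.2049, 0.069]
tool_rot: [0.945, 0.327, -0.0, -0.001]
ft_force: [1.3, -1.4, -1.9]
grip_width: 0.0589
```

```bash
python3 -c "
from h import *
plan([.5685,-.203,.0645],-20)"
```

```text
t 16.65 pos [ 0.568  -0.2049  0.069 ] yaw 38.16 tilt [-0.0007  0.0011] q6 0.37 F [ 1.27 -1.41 -1.91] Mz [-0.154 -0.121  0.014] w 0.0589
shift cm [ 0.16 -0.11  0.45] spin 1.015
```

Call:
arm_command(
  targets=[
    [0, 0, -0.05, 0, 5.0],
    [0, 0, -0.1, 0, 5.0],
    [0, 0, -0.1, 0, 5.0],
  ],
)

```text
time: 17.02
position: [0.568, -0.2053, 0.0706]
tool_rot: [0.945, 0.327, -0.0, -0.0]
ft_force: [-0.7, -0.5, -0.7]
grip_width: 0.0589
```

```bash
python3 -c "
from h import *
plan([.5685,-.203,.0645],-20)"
```

```text
t 17.025 pos [ 0.568  -0.2053  0.0706] yaw 38.14 tilt [-0.0003  0.0005] q6 0.37 F [-0.67 -0.46 -0.71] Mz [-0.025 -0.049 -0.006] w 0.0589
shift cm [ 0.18 -0.15  0.61] spin 1.015
```

The cap is free: Fz −0.7 N and no moment after a 4 mm rise. I'll raise it straight up gently.

Call:
arm_command(
  targets=[
    [0, 0, -0.2, 0, 5.0],
    [0, 0, -0.4, 0, 5.0],
    [0, 0, -0.6, 0, 5.0],
  ],
)

```text
time: 17.4
position: [0.568, -0.2055, 0.0768]
tool_rot: [0.945, 0.327, -0.0, -0.0]
ft_force: [0.3, 0.0, -0.1]
grip_width: 0.059
```

Call:
arm_command(
  targets=[
    [0, 0, -0.3, 0, 5.0],
    [0, 0, -0.6, 0, 5.0],
    [0, 0, -0.9, 0, 5.0],
    [0, 0, -1.2, 0, 5.0],
    [0, 0, -1.2, 0, 5.0],
  ],
)

```text
time: 18.02
position: [0.5683, -0.2056, 0.0889]
tool_rot: [0.945, 0.327, 0.0, 0.0]
ft_force: [-0.7, 0.4, -0.2]
grip_width: 0.0591
```

```bash
python3 look.py s15 side 290 410 170 260 6.5; python3 -c "
from h import *
plan([.5685,-.2045,.104],38.2)"
```

```text
t 18.075 pos [ 0.5682 -0.2056  0.0887] yaw 38.15 tilt [ 0.0003 -0.0002] q6 0.37 F [-0.23 -0.39 -0.56] Mz [ 0.007 -0.032 -0.035] w 0.0589
shift cm [ 0.09 -0.07 -1.53] spin -0.001
```

View pics/s15.png

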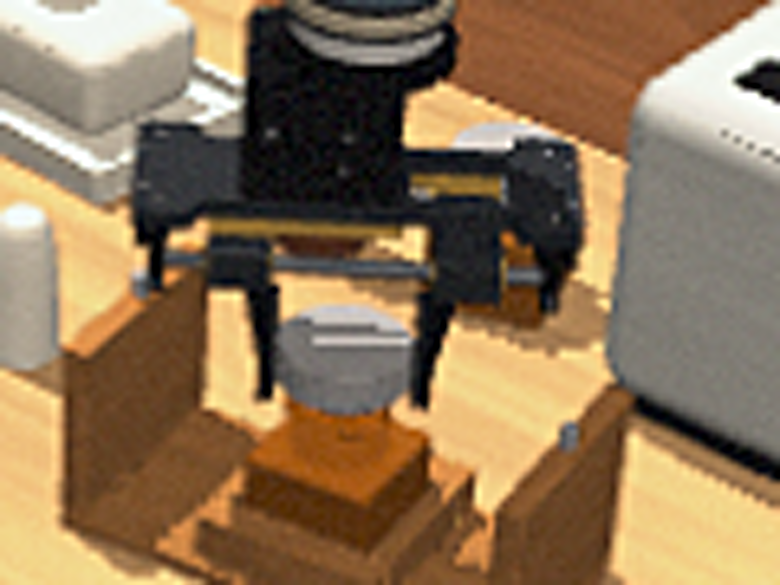

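The jar stays seated and its neck now shows under the cap. Going up to the final height.

Call:
arm_command(
  targets=[
    [0.02, -0.02, -0.4, 0, 5.0],
    [0.05, -0.05, -0.8, 0, 5.0],
    [0.05, -0.05, -1.2, 0, 5.0],
    [0.05, -0.05, -1.6, 0, 5.0],
    [0.05, -0.05, -1.6, 0, 5.0],
  ],
)

```text
time: 18.7
position: [0.5685, -0.205, 0.1051]
tool_rot: [0.945, 0.327, 0.0, 0.0]
ft_force: [-0.3, -0.6, -0.6]
grip_width: 0.0587
```

```bash
python3 look.py s16 side 180 440 90 285 3; python3 -c "
from h import *
plan([.5685,-.2045,.104],38.2)
s=np.load('s16.npz');X=cloud(s,s['d'])
h=cv2.cvtColor(s['p'],cv2.COLOR_RGB2HSV)
big=cv2.resize(cv2.cvtColor(s['p'],cv2.COLOR_RGB2BGR)[195:255,315:375],None,fx=10,fy=10,interpolation=cv2.INTER_CUBIC);cv2.imwrite('pics/s16b.png',big)
for z in (.087,.06,.112):print(z,proj(s,[.5688,-.2045,z]))
"
```

```text
t 18.75 pos [ 0.5683 -0.2049  0.1048] yaw 38.15 tilt [ 0.0004 -0.0002] q6 0.37 F [ 0.44 -0.27 -1.04] Mz [-0.069 -0.039  0.004] w 0.0587
shift cm [ 0.04 -0.02  0.08] spin -0.001
0.087 [[341.71647151 230.09466745]]
0.06 [[341.16354775 237.76426053]]
0.112 [[342.23364422 222.85553037]]
```

View pics/s16.png

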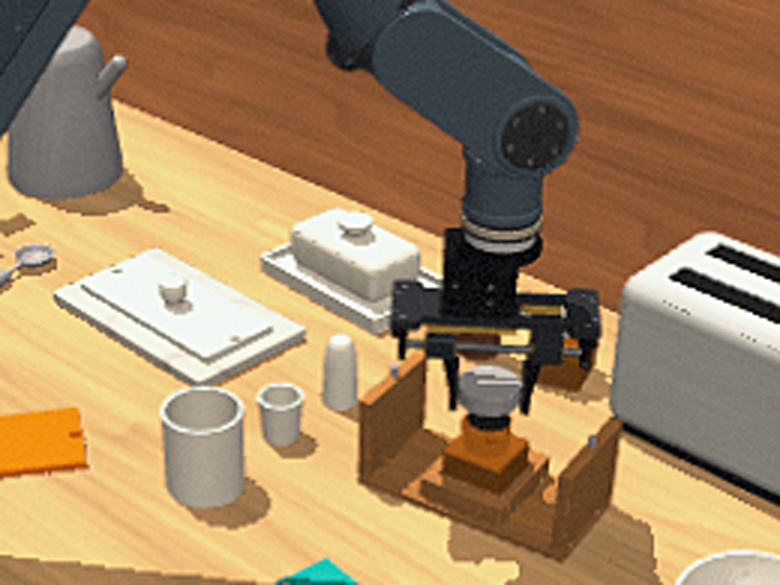

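View pics/s16b.png

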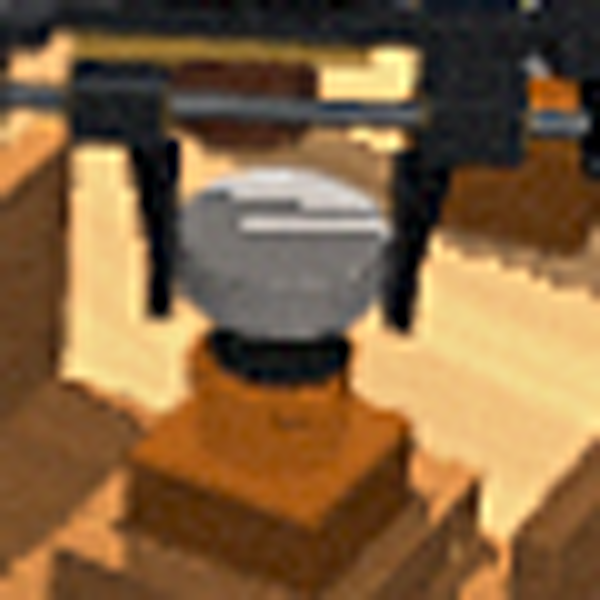

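The side view shows the cap held level over the open black mouth, the jar seated in the socket, the cover flat on the slab, and everything else undisturbed. Final numeric checks next.

```bash
python3 look.py t16 top 90 450 80 300 2.2; python3 -c "
from h import *
s=np.load('s16.npz')
for z in (.104,.108,.112,.116):print(z,proj(s,[.5466,-.2256,z]), 'seen ~343.5,228.8')
t=np.load('t16.npz');t0=np.load('top0.npz')
X=cloud(t,t['d'])[168:236,115:230]
P=X[(X[...,2]>.0195)&(X[...,2]<.03)];print('cover',cv2.minAreaRect((P[:,:2]*1000).astype(np.float32)))
k=X[(X[...,2]>.04)&(X[...,2]<.06)];print('knob',k.mean(0),k[:,2].max())
print('z spread plate',np.polyfit(P[:,1],P[:,2],1),np.polyfit(P[:,0],P[:,2],1))
plan([.5685,-.2045,.104],38.2)"
```

```text
0.104 [[343.0505636  231.35626907]] seen ~343.5,228.8
0.108 [[343.13704026 230.18169279]] seen ~343.5,228.8
0.112 [[343.22365492 229.00355394]] seen ~343.5,228.8
0.116 [[343.31040715 227.82184371]] seen ~343.5,228.8
cover ((584.559326171875, 278.07305908203125), (223.82879638671875, 156.14329528808594), 87.18174743652344)
knob [0.57989319 0.26154825 0.05160978] 0.05931928198240599
z spread plate [0.00080028 0.02315336] [0.00017964 0.02327176]
t 18.8 pos [ 0.5682 -0.2048  0.1046] yaw 38.15 tilt [ 0. -0.] q6 0.37 F [-0.13  0.43 -0.42] Mz [-0.044  0.011 -0.02 ] w 0.0587
shift cm [ 0.04 -0.01  0.06] spin -0.001
```

View pics/t16.png

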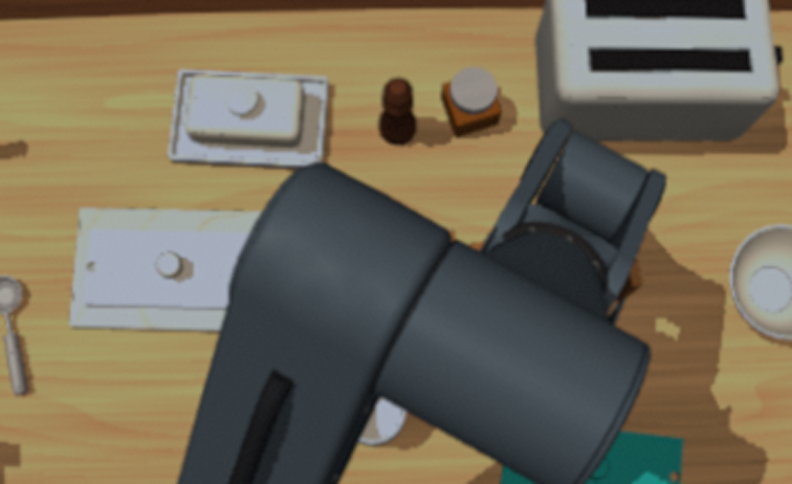

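```bash
python3 -c "
from rig import robot
print(robot.hand_in())"
```

```text
the job is handed in; nothing more can be done
None
```

The job is done and handed in at about 18.8 s of the 54 s allowed.

**Cover:** I lifted it by its knob off the two pins and lowered it onto the slab until it touched, pressing with at most about 8 N. Then I let go. It lies flat, knob up, and the knob measures within about 3 mm of the slab's centre. In the last top view the arm hid part of the plate, so I judged its placing from the knob, the visible edges and the side view.

**Cap:** I turned it about 58° anticlockwise in small steps and stopped when the upward push had grown to about 8 N. The turning moment then dropped to zero and the cap rose about 2 mm. The lift carried well under 1 N, so the jar was not pulled up and stayed in its socket. The cap is held level and centred to about 1 mm in the side view, which shows only one direction. Its lower rim is at about 112 mm, roughly 25 mm above the jar's mouth.

**What disagreed:**
- The turning moment read only 0.2–0.35 N m, below the stated 0.5–1 N m.
- The cap came free slightly past the stated 45–56°, perhaps because the jar has some play in its socket or the cap slipped a little in the grip.
- The side camera read y about 4–7 mm lower than the top camera, so I relied on the top one. The small side forces when gripping supported that.

The other things on the table look undisturbed in the final pictures, though the arm hid a few of them from above.

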